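# Find and seat the rocking drain cap

### The arm

A 6-joint arm with a two-finger parallel gripper is mounted at the origin on the work surface. World frame = base frame: x ahead of the robot, y to its left, z up, the work surface at z = 0. Lengths are in m, angles in rad, forces in N, time in s.
With the tool pointing down it reaches from about 0.35 to 0.85 m from the base axis. Payload 8.1 kg.
Tool frame: the origin (TCP) lies midway between the tips of the shut fingers; the grasp point (between the pads) lies 19 mm behind it (robot.grasp_offset is the distance from the TCP to the grasp point, in m); z points along the fingers, y is the line along which they close (so a half turn about z gives the same grasp; the last joint's range is limited). The gripper opens to 85 mm and grips with 20 to 120 N. Pads are 22 mm wide; open, the fingers measure 114 mm over their backs; the gripper's body (76 mm by 85 mm) begins 54 mm behind the grasp point. The pads swing forward as they close: fully open they stand 13 mm farther back than shut.
Start: joints at [1.206, 0.13, 1.488, -0, 1.523, -0.085], TCP at [0.166, 0.577, 0.231] pointing down, gripper open.
Joint ranges: [-2.96, 2.96], [-0.89, 2.26], [0.02, 2.5], [-1.34, 4.48], [0, 2.73], [-2.66, 2.66]. Speed limits (rad/s): [2.39, 2.39, 2.79, 3.14, 3.14, 3.14].

### API

Orientations are given as a 3x3 rotation matrix whose columns are the frame's x, y, z axes.
In Python, from rig import robot gives the robot as it stands.
- The arm moves only by the shell command python3 -m pendant 'ROWS' [FORCE]. ROWS is JSON, a list of rows, each an object of numbers: "hand": the closure, from 0 (fully open) to 1 (shut); "x", "y", "z": the shift along the tool's x, y, z in units of 25 mm (1.0 is 25 mm); "ax", "ay", "az": the turn, a rotation vector about the tool's x, y, z in units of 6 degrees (1.0 is 6 degrees). In form: [{"hand": .., "x": .., "y": .., "z": .., "ax": .., "ay": .., "az": ..}, ...]. A call has 1 to 10 rows; each row is the pose to reach, as a shift and turn from the pose commanded when the call began, along the tool's axes at that moment; what a row does not reach only later rows make up. A row lasts 1/12 s, in which the tool goes at most 41.7 mm and 7.16 degrees, less where a joint would pass 70% of its speed; a pose out of reach is approached as far as the arm can. A call with a gripper value outside its range is refused whole. The fingers move at their own pace and stop on an object; FORCE is the grip in N (left out, the last holds). Time passes only in rows, so rows that repeat a pose let the fingers close. It gives the time, the measured TCP pose, the force, the opening and the grip force at its end, in the units of the state.
- robot.sense(): the state, without advancing time (a new reading comes with each control period).
- robot.capture(name): name is "scene" or "top" or "wrist"; returns the picture (480x640x3 uint8, red, green, blue); there is no depth.
- robot.calibration(name): a dict with "fx", "fy", "cx", "cy" (pixels), "k1" (the pictures are not rectified: a ray, as slopes to the right and down, at radius r is drawn at 1 + k1 r^2 times it, then the intrinsics apply), "eye" and "orientation" of the camera in the world. Camera axes: x right, y down, z forward; pixel columns grow to the right and rows downward; lengths in m; the calibration is good to about 2 mm. A picture is of the moment at which its call begins: read the wrist's pose just before it. calibration takes no time and is no camera call; for the wrist camera it gives the pose at the moment of the call.
- robot.hand_in(): hands the job in; it is judged then, once.
The state is a dict: "time_s": time; "joint_pos": joint angles; "qvel": joint speeds; "joint_efforts": joint torques, N m; "tcp_pos": TCP position; "orientation": TCP orientation; "force": force on the tool from outside, world axes, zero at the start; "ft_torque": the same for the moment, N m; "width": finger opening in m; "gripper_force": force on a finger pad.
Only numpy, scipy, OpenCV 4.12 (cv2) and the standard library are available. Lean on these libraries where they do the work, as an engineer would, in place of code of your own. Each camera call takes 0.05 s, during which the arm holds its last target. There are 200 camera calls.

### The job

One of the four white caps on the grey drain box is not fully on: press lightly near the edge of the caps, one after another, until you find the one that rocks, then press that cap firmly on its middle until it is fully home and level. Press the sound caps only lightly, pull no cap up, and leave the cup and all the other things around standing where they are.

Things in the scene. Friction and masses are not known exactly. Their poses are not given: they have to be found in the camera images.
- drain_box: low grey plastic drain box fixed to the ledge, 270 x 270 mm, 30 mm high; origin at the centre of its underside, x and y along its sides, z up. Four identical white push-on caps (72 mm across, 24 mm tall, flat round tops) sit on pipe stubs that stand up from it, in a 2 x 2 square with 136 mm between neighbours' axes. The stubs are cut unevenly, so the caps' tops lie between 72 and 79 mm above the ledge and height says nothing about which cap is loose
- seat (a joint): how far the one loose cap (it may be on any of the four stubs) has gone down: 0 as found, 0.004 m fully home on its stub, negative if pulled up. It slides stiffly: about 11 N at its middle (more if off-centre) pushes it down, and it stays where it is left. Pressed near its edge it does not go down but rocks
- rock_x (a joint): tilt of the loose cap about the drain box's x axis (rad), 0 level; positive: its -y edge is down. A push of about 1.5 N near the edge (some 24 mm from the middle) tips it up to about 0.14 rad, until it meets the stub's rim; it stays tipped as it is left, until it is pressed elsewhere
- rock_y (a joint): the same about the drain box's y axis; positive: its +x edge is down
- place_1 (a point): point on the axis of the cap at the drain box's -x, +y corner, 68 mm from the box's centre along each; it is 75.5 mm above the ledge, and that cap's top lies within 4 mm above or below it
- place_2 (a point): point on the axis of the cap at the drain box's -x, -y corner, 68 mm from the box's centre along each; it is 75.5 mm above the ledge, and that cap's top lies within 4 mm above or below it
- place_3 (a point): point on the axis of the cap at the drain box's +x, +y corner, 68 mm from the box's centre along each; it is 75.5 mm above the ledge, and that cap's top lies within 4 mm above or below it
- place_4 (a point): point on the axis of the cap at the drain box's +x, -y corner, 68 mm from the box's centre along each; it is 75.5 mm above the ledge, and that cap's top lies within 4 mm above or below it
- firm_a (a joint): how far one of the three sound caps is squashed straight down on its springy seal (m): 0 untouched, 6 N per mm, springs back; 0.003 (18 N) is too hard. It never rocks. It may be on any of the four stubs
- firm_b (a joint): how far one of the three sound caps is squashed straight down on its springy seal (m): 0 untouched, 6 N per mm, springs back; 0.003 (18 N) is too hard. It never rocks. It may be on any of the four stubs
- firm_c (a joint): how far one of the three sound caps is squashed straight down on its springy seal (m): 0 untouched, 6 N per mm, springs back; 0.003 (18 N) is too hard. It never rocks. It may be on any of the four stubs
- cup: white ceramic toothbrush cup, 66 mm across, 85 mm tall, empty, standing on the drain box among the four caps; origin at the centre of its underside
- nail_brush: wooden nail brush, 66 x 32 x 24 mm, lying flat on the drain box between the two caps of its -x side; origin at the centre of its underside
- squeeze_bottle: turquoise squeeze bottle, closed, 60 mm across, 170 mm tall, on the ledge at the left; origin at the centre of its underside
- soap_dish: steel soap dish with a bar of soap, 85 x 120 x 25 mm, on the ledge at the left; origin at the centre of its underside
- jar: glass jar with a steel lid, 64 mm across, 75 mm tall, on the ledge at the right; origin at the centre of its underside
- toilet_brush: toilet brush in its white holder, 110 mm across, 363 mm tall, on the ledge far left; origin at the centre of its underside
- pedal_bin: steel pedal bin, 196 mm across, 268 mm tall with its black lid, fixed at the far right; origin at the centre of its underside

How it is judged:
By the outcome, as a careful person would: the job done as asked, in the order asked, and still so for the second after the job is handed in, with the robot touching nothing.
It also fails if it takes over 64 s, if anything falls off the work surface, if the arm or the gripper's body presses on something with over 40 N, if the wrist force passes 120 N, or if a joint passes its speed limit or range.

## Working session

There is one attempt and no reset: what is moved stays moved. The work goes in short steps, Python scripts to look and compute and a shell command to move; the robot and the scene stay as the last step left them, time stands still between calls to the robot, and variables do not carry over. Pictures are saved under pics/ and viewed, at most 10 in all, crops included, and the job is handed in when it is done.

```bash
mkdir -p pics; ls; python3 - <<'E'
from rig import robot
import cv2,numpy as np
for n in ("scene","top"):
    im=robot.capture(n); cv2.imwrite(f"pics/{n}0.png",im[:,:,::-1]); c=robot.calibration(n); print(n,{k:np.round(v,3).tolist() for k,v in c.items()})
s=robot.sense(); print(s['time_s'],s['tcp_pos'],np.round(s['orientation'],3).tolist(),s['width'],s['force'])
E
```

```text
pics
scene {'fx': 621.3, 'fy': 621.3, 'cx': 317.491, 'cy': 242.612, 'k1': -0.183, 'eye': [1.4, -1.156, 1.042], 'orientation': [[0.784, 0.348, -0.514], [0.621, -0.431, 0.655], [0.006, -0.832, -0.554]]}
top {'fx': 555.63, 'fy': 555.63, 'cx': 337.164, 'cy': 233.168, 'k1': -0.021, 'eye': [0.294, 0.015, 1.386], 'orientation': [[-0.014, -0.987, 0.158], [-1.0, 0.014, -0.002], [-0.0, -0.158, -0.987]]}
0.1 [0.16551945 0.57622499 0.23036356] [[-0.961, 0.276, -0.001], [0.276, 0.961, -0.002], [0.0, -0.002, -1.0]] 0.08579976749001329 [ 0.42651595 -0.33890381  0.13105434]
```

View pics/scene0.png

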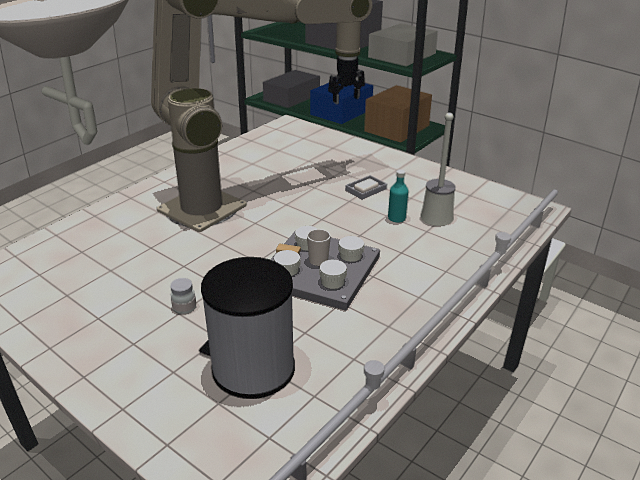

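View pics/top0.png

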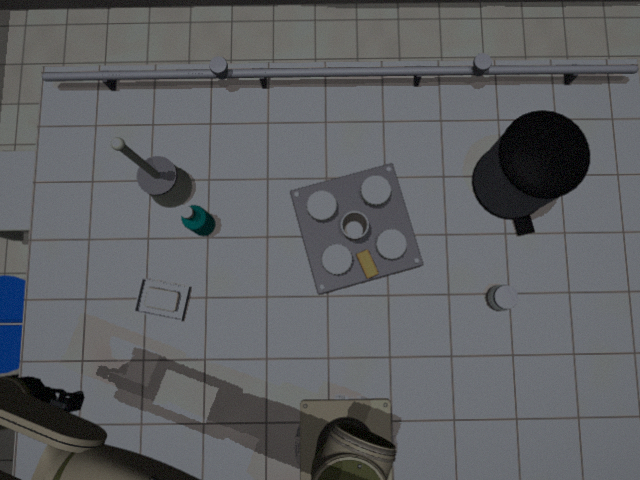

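The top view shows the box with its brush side (-x) towards the robot. The caps are near (322,205), (376,190), (338,259) and (392,243), the cup is at (354,226) and the brush at (367,264). The scene view shows the cap tops clearly, except the far one behind the cup.

```bash
cat > h.py <<'E'
import numpy as np,cv2
from rig import robot
def ray(c,px):
    K=np.array([[c['fx'],0,c['cx']],[0,c['fy'],c['cy']],[0,0,1]])
    n=cv2.undistortPoints(np.array([[px]],float),K,np.array([c['k1'],0,0,0,0.]))[0,0]
    d=np.array(c['orientation'])@np.array([n[0],n[1],1]); return np.array(c['eye']),d/np.linalg.norm(d)
def plane(c,px,z):
    e,d=ray(c,px); return e+d*(z-e[2])/d[2]
def cross(r1,r2):
    A=np.stack([r1[1],-r2[1]],1); t=np.linalg.lstsq(A,r2[0]-r1[0],rcond=None)[0]
    p,q=r1[0]+t[0]*r1[1],r2[0]+t[1]*r2[1]; return (p+q)/2,np.linalg.norm(p-q)
E
python3 - <<'E'
from h import *
def blobs(n,box,lo,mina):
    im=cv2.imread(f"pics/{n}0.png"); h=cv2.cvtColor(im,cv2.COLOR_BGR2HSV); v=h[:,:,2]; x0,y0,x1,y1=box
    m=np.zeros(v.shape,np.uint8); m[y0:y1,x0:x1]=((v>lo)&(h[:,:,1]<40))[y0:y1,x0:x1]
    k,l,s,c=cv2.connectedComponentsWithStats(m); return [(s[i].tolist(),c[i].round(1).tolist()) for i in range(1,k) if s[i,4]>mina]
ct=robot.calibration("top"); cs=robot.calibration("scene")
im=cv2.imread("pics/top0.png"); print([im[p[1],p[0]].tolist() for p in [(322,205),(376,190),(338,259),(392,243),(350,200),(270,240)]])
im=cv2.imread("pics/scene0.png"); print([im[p[1],p[0]].tolist() for p in [(333,268),(333,280),(287,257),(351,242),(303,232),(300,280)]])
for lo in (150,165): print(lo,blobs("top",(300,180,412,282),lo,150))
for lo in (200,220): print(lo,blobs("scene",(268,225,372,292),lo,60))
q=[plane(ct,p,.03) for p in [(291,191),(391,165),(423,264),(319,293)]]; print(np.round(q,3).tolist(), [np.linalg.norm(q[i]-q[i-1]).round(3) for i in range(4)])
for p in [(322,205),(376,190),(338,259),(392,243)]: print(plane(ct,p,.0755).round(4))
E
python3 -c "
import cv2
i=cv2.imread('pics/scene0.png')[220:310,250:390];j=cv2.imread('pics/top0.png')[160:300,280:430]
cv2.imwrite('pics/c0.png',cv2.resize(i,None,fx=5,fy=5,interpolation=2))"
```

```text
[[119, 112, 112], [121, 115, 111], [120, 115, 114], [119, 113, 111], [90, 82, 86], [117, 112, 110]]
[[197, 196, 194], [106, 113, 112], [197, 193, 192], [193, 190, 189], [197, 194, 192], [116, 112, 116]]
150 []
165 []
200 [([320, 260, 26, 15, 70], [332.5, 267.0])]
220 []
[[0.619, 0.127, 0.03], [0.683, -0.126, 0.03], [0.431, -0.197, 0.03], [0.364, 0.059, 0.03]] [np.float64(0.264), np.float64(0.26), np.float64(0.262), np.float64(0.264)]
[0.5726 0.0482 0.0755]
[ 0.6079 -0.0828  0.0755]
[0.4414 0.0115 0.0755]
[ 0.4779 -0.1177  0.0755]
```

View pics/c0.png

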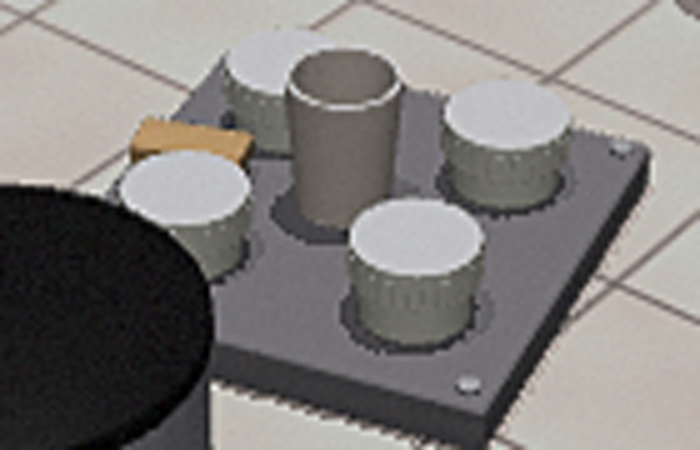

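The crop shows all four cap tops as bright ellipses with pale-green sides. Cap 1 is partly hidden by the cup. I'll refine the centres with a brightness threshold in both views.

```bash
python3 - <<'E'
from h import *
def cents(n,lo,seeds,w):
    v=cv2.imread(f"pics/{n}0.png").max(2); o=[]
    for s in seeds:
        m=np.zeros(v.shape,np.uint8); a,b=s; m[b-w:b+w,a-w:a+w]=(v>lo)[b-w:b+w,a-w:a+w]
        k,l,st,c=cv2.connectedComponentsWithStats(m,connectivity=4); i=l[b,a]
        cn=max(cv2.findContours((l==i).astype(np.uint8),0,1)[0],key=len); h=cv2.convexHull(cn)
        (e,ax,_)=cv2.fitEllipse(h); o.append(e); print(n,s,np.round(e,1),np.round(ax,1),st[i].tolist())
    return o
ct=robot.calibration("top"); cs=robot.calibration("scene")
# order: place1(-x,+y) 2(-x,-y) 3(+x,+y) 4(+x,-y)
T=cents("top",104,[(338,259),(392,243),(322,205),(376,190)],20)
S=cents("scene",165,[(303,232),(287,257),(351,242),(333,268)],17)
P=[]
for t,s in zip(T,S):
    p,g=cross(ray(ct,t),ray(cs,s)); print(p.round(4),round(g,4),plane(ct,t,.0755).round(4),plane(cs,s,.0755).round(4)); P.append(plane(ct,t,.0755))
P=np.array(P); print("centre",P.mean(0).round(4)); 
u=(P[2]+P[3]-P[0]-P[1])[:2]; print("yaw",np.arctan2(u[1],u[0])); print([np.linalg.norm(P[a]-P[b]).round(4) for a,b in ((0,1),(2,3),(0,2),(1,3))])
E
```

```text
top (338, 259) [336.3 258.4] [28.8 29.2] [322, 244, 29, 30, 666]
top (392, 243) [391.3 243.3] [28.4 28.9] [377, 229, 29, 29, 653]
top (322, 205) [321.2 204.4] [27.8 28.8] [307, 191, 29, 28, 641]
top (376, 190) [375.5 189.2] [27.7 28.7] [362, 176, 29, 28, 633]
scene (303, 232) [298.6 225.6] [25.8 44.5] [286, 215, 34, 24, 629]
scene (287, 257) [284.  251.1] [24.8 33.9] [270, 240, 30, 25, 530]
scene (351, 242) [349.2 237.5] [21.7 37.6] [334, 226, 34, 24, 472]
scene (333, 268) [332.9 267. ] [15.4 26.1] [320, 260, 27, 15, 323]
[0.432  0.0074 0.0946] 0.0234 [0.4428 0.0154 0.0755] [0.4049 0.0215 0.0755]
[ 0.4731 -0.1168  0.0883] 0.0064 [ 0.4772 -0.1159  0.0755] [ 0.4584 -0.1051  0.0755]
[0.57   0.0485 0.0884] 0.0036 [0.5742 0.05   0.0755] [0.5577 0.0632 0.0755]
[ 0.6093 -0.0817  0.077 ] 0.0003 [ 0.6099 -0.0817  0.0755] [ 0.608  -0.0801  0.0755]
centre [ 0.526  -0.0331  0.0755]
yaw 0.2549137215334862
[np.float64(0.1358), np.float64(0.1365), np.float64(0.1358), np.float64(0.137)]
```

```bash
python3 -m pendant '[{"hand":1,"x":-16,"y":-19,"z":1,"az":-5.1},{"hand":1,"x":-16,"y":-19,"z":1,"az":-5.1},{"hand":1,"x":-16,"y":-19,"z":1,"az":-5.1},{"hand":1,"x":-16,"y":-19,"z":1,"az":-5.1},{"hand":1,"x":-16,"y":-19,"z":1,"az":-5.1},{"hand":1,"x":-16,"y":-19,"z":1,"az":-5.1},{"hand":1,"x":-16,"y":-19,"z":1,"az":-5.1},{"hand":1,"x":-16,"y":-19,"z":1,"az":-5.1},{"hand":1,"x":-16,"y":-19,"z":1,"az":-5.1},{"hand":1,"x":-16,"y":-19,"z":1,"az":-5.1}]' 20
cat > st.py <<'E'
from h import *
C=np.array([.526,-.0331]); U=np.array([[.9677,.2522],[-.2522,.9677]])
s=robot.sense(); p=s['tcp_pos']; R=np.array(s['orientation'])
print("t",round(s['time_s'],2),"box",(U@(p[:2]-C)).round(4),"z",round(p[2],4),"F",np.round(s['force'],2),"M",np.round(s['ft_torque'],2),"toolx in box deg",np.degrees(np.arctan2(*(U@R[:2,0])[::-1])).round(2),"z",R[:,2].round(3))
E
python3 st.py
```

```text
t 0.1 box [-0.1952  0.6806] z 0.2304 F [ 0.43 -0.34  0.13] M [ 0.02 -0.05  0.03] toolx in box deg 149.36 z [-0.001 -0.002 -1.   ]$[0]: bad value
```

```bash
python3 -m pendant '[{"hand":1,"x":-16,"y":-19,"z":1,"ax":0,"ay":0,"az":-5.1},{"hand":1,"x":-16,"y":-19,"z":1,"ax":0,"ay":0,"az":-5.1},{"hand":1,"x":-16,"y":-19,"z":1,"ax":0,"ay":0,"az":-5.1},{"hand":1,"x":-16,"y":-19,"z":1,"ax":0,"ay":0,"az":-5.1},{"hand":1,"x":-16,"y":-19,"z":1,"ax":0,"ay":0,"az":-5.1},{"hand":1,"x":-16,"y":-19,"z":1,"ax":0,"ay":0,"az":-5.1},{"hand":1,"x":-16,"y":-19,"z":1,"ax":0,"ay":0,"az":-5.1},{"hand":1,"x":-16,"y":-19,"z":1,"ax":0,"ay":0,"az":-5.1},{"hand":1,"x":-16,"y":-19,"z":1,"ax":0,"ay":0,"az":-5.1},{"hand":1,"x":-16,"y":-19,"z":1,"ax":0,"ay":0,"az":-5.1}]' 20; python3 st.py
```

```text
time_s: 0.93
tcp_pos: [0.334, 0.1981, 0.2144]
orientation: [[-0.968, -0.252, 0.0], [-0.252, 0.968, 0.0], [-0.0, 0.0, -1.0]]
force: [0.6, -0.3, 0.2]
width: -0.0001
gripper_force: 0.0
t 0.93 box [-0.1274  0.2722] z 0.2144 F [ 0.62 -0.32  0.15] M [-0.03 -0.06  0.01] toolx in box deg 179.99 z [ 0.  0. -1.]
```

```bash
python3 -m pendant '[{"hand":1,"x":-1.4,"y":-7.5,"z":2.5,"ax":0,"ay":0,"az":0},{"hand":1,"x":-1.4,"y":-7.5,"z":2.5,"ax":0,"ay":0,"az":0},{"hand":1,"x":-1.4,"y":-7.5,"z":2.5,"ax":0,"ay":0,"az":0},{"hand":1,"x":-1.4,"y":-7.5,"z":2.5,"ax":0,"ay":0,"az":0},{"hand":1,"x":-1.4,"y":-7.5,"z":2.5,"ax":0,"ay":0,"az":0},{"hand":1,"x":-1.4,"y":-7.5,"z":2.5,"ax":0,"ay":0,"az":0},{"hand":1,"x":-1.4,"y":-7.5,"z":2.5,"ax":0,"ay":0,"az":0},{"hand":1,"x":-1.4,"y":-7.5,"z":2.5,"ax":0,"ay":0,"az":0}]' >/dev/null; python3 st.py; python3 -c "
from h import *
cv2.imwrite('pics/w1.png',robot.capture('wrist')[:,:,::-1])"
```

```text
t 1.6 box [-0.0924  0.0867] z 0.152 F [0.59 0.33 0.15] M [0.03 0.08 0.05] toolx in box deg 179.9 z [-0.001  0.001 -1.   ]
```

View pics/w1.png

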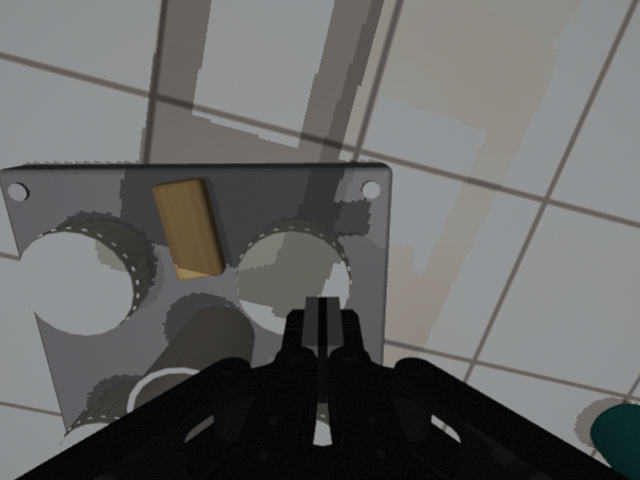

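The wrist view shows cap 1 near (293,283), the brush at (190,230) and the cup at lower left. The shut fingers are over the box with room around them. I'll check cap 1 from here and go down to just above its -x edge.

```bash
python3 -c "
from h import *
c=robot.calibration('wrist');U=np.array([[.9677,.2522],[-.2522,.9677]])
for px in ((293,283),(78,283)): print(U@(plane(c,px,.0755)[:2]-[.526,-.0331]))"
python3 -m pendant '[{"hand":1,"x":0,"y":-0.75,"z":1.2,"ax":0,"ay":0,"az":0},{"hand":1,"x":0,"y":-0.75,"z":2.4,"ax":0,"ay":0,"az":0},{"hand":1,"x":0,"y":-0.75,"z":2.4,"ax":0,"ay":0,"az":0},{"hand":1,"x":0,"y":-0.75,"z":2.4,"ax":0,"ay":0,"az":0},{"hand":1,"x":0,"y":-0.75,"z":2.4,"ax":0,"ay":0,"az":0},{"hand":1,"x":0,"y":-0.75,"z":2.4,"ax":0,"ay":0,"az":0}]' >/dev/null; python3 st.py
```

```text
[-0.07108073  0.06998322]
[-0.0712988 -0.0627103]
t 2.15 box [-0.0906  0.068 ] z 0.0944 F [ 0.73  0.3  -0.19] M [-0.04  0.01 -0.01] toolx in box deg -179.96 z [ 0.003 -0.    -1.   ]
```

```bash
python3 -m pendant '[{"hand":1,"x":0,"y":0,"z":0.5,"ax":0,"ay":0,"az":0},{"hand":1,"x":0,"y":0,"z":0.5,"ax":0,"ay":0,"az":0},{"hand":1,"x":0,"y":0,"z":0.5,"ax":0,"ay":0,"az":0}]' | grep -E 'tcp|force:'
python3 -m pendant '[{"hand":1,"x":0,"y":0,"z":0.04,"ax":0,"ay":0,"az":0},{"hand":1,"x":0,"y":0,"z":0.04,"ax":0,"ay":0,"az":0}]' | grep -E 'tcp|force:'
python3 -m pendant '[{"hand":1,"x":0,"y":0,"z":0.04,"ax":0,"ay":0,"az":0},{"hand":1,"x":0,"y":0,"z":0.04,"ax":0,"ay":0,"az":0}]' | grep -E 'tcp|force:'; python3 st.py
```

```text
tcp_pos: [0.4201, 0.0094, 0.0807]
force: [-0.0, -0.3, 1.2]
gripper_force: 0.0
tcp_pos: [0.4203, 0.0092, 0.0796]
force: [0.0, -0.7, -0.1]
gripper_force: 0.0
tcp_pos: [0.42, 0.0091, 0.078]
force: [-0.3, -0.6, 0.3]
gripper_force: 0.0
t 2.73 box [-0.092   0.0676] z 0.078 F [-0.35 -0.61  0.32] M [0.   0.07 0.02] toolx in box deg 179.96 z [ 0. -0. -1.]
```

```bash
python3 -m pendant '[{"hand":1,"x":0,"y":0,"z":0.04,"ax":0,"ay":0,"az":0},{"hand":1,"x":0,"y":0,"z":0.04,"ax":0,"ay":0,"az":0}]' | grep -E 'tcp|force: \['
python3 -m pendant '[{"hand":1,"x":0,"y":0,"z":0.04,"ax":0,"ay":0,"az":0},{"hand":1,"x":0,"y":0,"z":0.04,"ax":0,"ay":0,"az":0}]' | grep -E 'tcp|force: \['
```

```text
tcp_pos: [0.4197, 0.0091, 0.0766]
force: [-0.1, -0.1, 0.6]
tcp_pos: [0.4197, 0.0091, 0.0755]
force: [0.4, 0.6, -0.0]
```

```bash
python3 -m pendant '[{"hand":1,"x":0,"y":0,"z":0.04,"ax":0,"ay":0,"az":0},{"hand":1,"x":0,"y":0,"z":0.04,"ax":0,"ay":0,"az":0}]' | grep -E 'tcp|force: \['
python3 -m pendant '[{"hand":1,"x":0,"y":0,"z":0.04,"ax":0,"ay":0,"az":0},{"hand":1,"x":0,"y":0,"z":0.04,"ax":0,"ay":0,"az":0}]' | grep -E 'tcp|force: \['
```

```text
tcp_pos: [0.4197, 0.0092, 0.0745]
force: [-0.5, 0.4, 0.5]
tcp_pos: [0.4198, 0.0091, 0.0737]
force: [-0.3, 0.5, 0.7]
```

```bash
python3 -m pendant '[{"hand":1,"x":0,"y":0,"z":0.04,"ax":0,"ay":0,"az":0},{"hand":1,"x":0,"y":0,"z":0.04,"ax":0,"ay":0,"az":0}]' | grep -E 'tcp|force: \['
python3 -m pendant '[{"hand":1,"x":0,"y":0,"z":0.04,"ax":0,"ay":0,"az":0},{"hand":1,"x":0,"y":0,"z":0.04,"ax":0,"ay":0,"az":0}]' | grep -E 'tcp|force: \['; python3 st.py;  python3 -c "
from h import *
cv2.imwrite('pics/w2.png',robot.capture('wrist')[:,:,::-1])"
```

```text
tcp_pos: [0.4199, 0.0091, 0.0729]
force: [-1.7, 0.8, 4.4]
tcp_pos: [0.4199, 0.0091, 0.0723]
force: [-4.4, -1.3, 8.9]
t 3.73 box [-0.092   0.0676] z 0.0723 F [-4.4  -1.33  8.88] M [ 0.03  0.75 -0.01] toolx in box deg 179.96 z [ 0. -0. -1.]
```

View pics/w2.png

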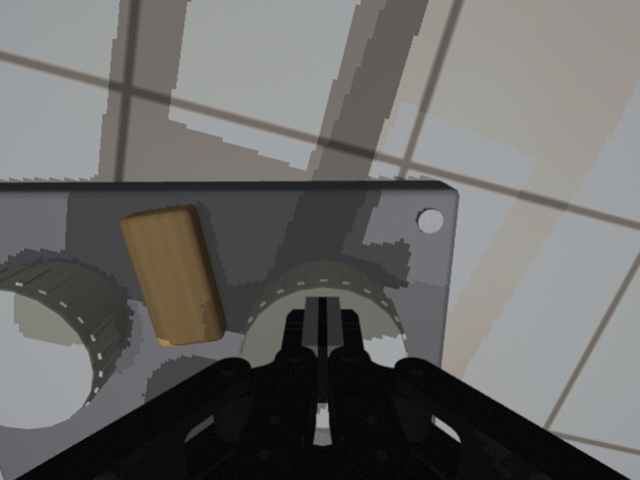

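Cap 1 is springy at once: about 7 N/mm, no rocking plateau, and it looks level in the wrist view. Next is cap 2.

```bash
python3 -m pendant '[{"hand":1,"x":0,"y":0,"z":-0.6,"ax":0,"ay":0,"az":0},{"hand":1,"x":0,"y":-1,"z":-1.0,"ax":0,"ay":0,"az":0},{"hand":1,"x":0,"y":-2.6,"z":-1.0,"ax":0,"ay":0,"az":0},{"hand":1,"x":0,"y":-4.2,"z":-1.0,"ax":0,"ay":0,"az":0},{"hand":1,"x":0,"y":-5.4,"z":-1.0,"ax":0,"ay":0,"az":0},{"hand":1,"x":0,"y":-5.4,"z":-1,"ax":0,"ay":0,"az":0},{"hand":1,"x":0,"y":-5.4,"z":-0.5,"ax":0,"ay":0,"az":0},{"hand":1,"x":0,"y":-5.4,"z":-0.4,"ax":0,"ay":0,"az":0},{"hand":1,"x":0,"y":-5.4,"z":-0.4,"ax":0,"ay":0,"az":0}]' | grep -E 'tcp|force: \['
python3 st.py
python3 -m pendant '[{"hand":1,"x":0,"y":0,"z":0.04,"ax":0,"ay":0,"az":0},{"hand":1,"x":0,"y":0,"z":0.04,"ax":0,"ay":0,"az":0}]' | grep -E 'tcp|force: \['
python3 -m pendant '[{"hand":1,"x":0,"y":0,"z":0.04,"ax":0,"ay":0,"az":0},{"hand":1,"x":0,"y":0,"z":0.04,"ax":0,"ay":0,"az":0}]' | grep -E 'tcp|force: \['
```

```text
tcp_pos: [0.4525, -0.1209, 0.0804]
force: [-1.0, 0.4, -0.4]
t 4.53 box [-0.0933 -0.0664] z 0.0804 F [-0.98  0.35 -0.38] M [-0.03 -0.03  0.01] toolx in box deg 179.96 z [-0.003  0.001 -1.   ]
tcp_pos: [0.4538, -0.121, 0.0809]
force: [0.4, -0.6, 0.3]
tcp_pos: [0.454, -0.1213, 0.08]
force: [-0.7, -0.2, -0.3]
```

```bash
python3 -m pendant '[{"hand":1,"x":0,"y":0,"z":0.04,"ax":0,"ay":0,"az":0},{"hand":1,"x":0,"y":0,"z":0.04,"ax":0,"ay":0,"az":0}]' | grep -E 'tcp|force: \['
python3 -m pendant '[{"hand":1,"x":0,"y":0,"z":0.04,"ax":0,"ay":0,"az":0},{"hand":1,"x":0,"y":0,"z":0.04,"ax":0,"ay":0,"az":0}]' | grep -E 'tcp|force: \['
python3 -m pendant '[{"hand":1,"x":0,"y":0,"z":0.02,"ax":0,"ay":0,"az":0},{"hand":1,"x":0,"y":0,"z":0.02,"ax":0,"ay":0,"az":0}]' | grep -E 'tcp|force: \['
```

```text
tcp_pos: [0.4538, -0.1214, 0.0787]
force: [-0.4, 0.1, 0.7]
tcp_pos: [0.4537, -0.1215, 0.0776]
force: [-0.7, -0.5, 0.1]
tcp_pos: [0.4537, -0.1215, 0.0771]
force: [0.7, -0.4, -0.3]
```

```bash
python3 -m pendant '[{"hand":1,"x":0,"y":0,"z":0.04,"ax":0,"ay":0,"az":0},{"hand":1,"x":0,"y":0,"z":0.04,"ax":0,"ay":0,"az":0}]' | grep -E 'tcp|force: \['
python3 -m pendant '[{"hand":1,"x":0,"y":0,"z":0.04,"ax":0,"ay":0,"az":0},{"hand":1,"x":0,"y":0,"z":0.04,"ax":0,"ay":0,"az":0}]' | grep -E 'tcp|force: \['
```

```text
tcp_pos: [0.4536, -0.1215, 0.076]
force: [-0.3, 0.5, -0.6]
tcp_pos: [0.4536, -0.1215, 0.075]
force: [0.6, 0.1, -0.5]
```

```bash
python3 -m pendant '[{"hand":1,"x":0,"y":0,"z":0.04,"ax":0,"ay":0,"az":0},{"hand":1,"x":0,"y":0,"z":0.04,"ax":0,"ay":0,"az":0}]' | grep -E 'tcp|force: \['
python3 -m pendant '[{"hand":1,"x":0,"y":0,"z":0.04,"ax":0,"ay":0,"az":0},{"hand":1,"x":0,"y":0,"z":0.04,"ax":0,"ay":0,"az":0}]' | grep -E 'tcp|force: \['
```

```text
tcp_pos: [0.4536, -0.1215, 0.074]
force: [-0.0, -0.0, -0.8]
tcp_pos: [0.4537, -0.1215, 0.073]
force: [-0.7, -0.8, -0.3]
```

```bash
python3 -m pendant '[{"hand":1,"x":0,"y":0,"z":0.04,"ax":0,"ay":0,"az":0},{"hand":1,"x":0,"y":0,"z":0.04,"ax":0,"ay":0,"az":0}]' | grep -E 'tcp|force: \['
python3 -m pendant '[{"hand":1,"x":0,"y":0,"z":0.04,"ax":0,"ay":0,"az":0},{"hand":1,"x":0,"y":0,"z":0.04,"ax":0,"ay":0,"az":0}]' | grep -E 'tcp|force: \['
```

```text
tcp_pos: [0.4536, -0.1215, 0.072]
force: [0.1, -0.5, -0.4]
tcp_pos: [0.4538, -0.1215, 0.0714]
force: [-2.0, 1.2, 3.7]
```

```bash
python3 -m pendant '[{"hand":1,"x":0,"y":0,"z":0.04,"ax":0,"ay":0,"az":0},{"hand":1,"x":0,"y":0,"z":0.04,"ax":0,"ay":0,"az":0}]' | grep -E 'tcp|force: \['
```

```text
tcp_pos: [0.4538, -0.1216, 0.0706]
force: [-3.6, 0.2, 7.6]
```

Cap 2 is sound too. For cap 4 I go over the cup's height and then down at its +x edge.

```bash
python3 -m pendant '[{"hand":1,"x":0,"y":0,"z":-1.2,"ax":0,"ay":0,"az":0},{"hand":1,"x":0,"y":0,"z":-2.4,"ax":0,"ay":0,"az":0},{"hand":1,"x":-1.5,"y":0,"z":-2.6,"ax":0,"ay":0,"az":0},{"hand":1,"x":-3.1,"y":0,"z":-2.6,"ax":0,"ay":0,"az":0},{"hand":1,"x":-4.7,"y":0,"z":-2.6,"ax":0,"ay":0,"az":0},{"hand":1,"x":-6.3,"y":0,"z":-2.6,"ax":0,"ay":0,"az":0},{"hand":1,"x":-7.4,"y":0,"z":-2.4,"ax":0,"ay":0,"az":0},{"hand":1,"x":-7.4,"y":0,"z":-1.2,"ax":0,"ay":0,"az":0},{"hand":1,"x":-7.4,"y":0,"z":-0.5,"ax":0,"ay":0,"az":0},{"hand":1,"x":-7.4,"y":0,"z":-0.5,"ax":0,"ay":0,"az":0}]' | grep -E 'tcp|force: \['
python3 -m pendant '[{"hand":1,"x":0,"y":0,"z":0,"ax":0,"ay":0,"az":0},{"hand":1,"x":0,"y":0,"z":0,"ax":0,"ay":0,"az":0}]' | grep -E 'tcp|force: \['
python3 st.py
```

```text
tcp_pos: [0.6315, -0.0742, 0.0784]
force: [-0.7, 1.1, 2.9]
tcp_pos: [0.6329, -0.0752, 0.0837]
force: [-0.6, 0.1, 0.3]
t 7.53 box [ 0.0928 -0.0677] z 0.0837 F [-0.64  0.06  0.25] M [-0.01 -0.07  0.01] toolx in box deg 179.95 z [ 0. -0. -1.]
```

```bash
python3 -m pendant '[{"hand":1,"x":0,"y":0,"z":0.12,"ax":0,"ay":0,"az":0},{"hand":1,"x":0,"y":0,"z":0.12,"ax":0,"ay":0,"az":0}]' | grep -E 'tcp|force: \['
python3 -m pendant '[{"hand":1,"x":0,"y":0,"z":0.04,"ax":0,"ay":0,"az":0},{"hand":1,"x":0,"y":0,"z":0.04,"ax":0,"ay":0,"az":0}]' | grep -E 'tcp|force: \['
python3 -m pendant '[{"hand":1,"x":0,"y":0,"z":0.04,"ax":0,"ay":0,"az":0},{"hand":1,"x":0,"y":0,"z":0.04,"ax":0,"ay":0,"az":0}]' | grep -E 'tcp|force: \['
```

```text
tcp_pos: [0.633, -0.0753, 0.0806]
force: [-0.3, -0.4, -0.4]
tcp_pos: [0.6328, -0.0751, 0.0791]
force: [0.2, 0.1, 0.2]
tcp_pos: [0.633, -0.0752, 0.0782]
force: [-0.8, 0.7, 3.5]
```

```bash
python3 -m pendant '[{"hand":1,"x":0,"y":0,"z":0.04,"ax":0,"ay":0,"az":0},{"hand":1,"x":0,"y":0,"z":0.04,"ax":0,"ay":0,"az":0}]' | grep -E 'tcp|force: \['
```

```text
tcp_pos: [0.633, -0.0751, 0.0775]
force: [-3.4, 0.1, 7.5]
```

```bash
python3 -m pendant '[{"hand":1,"x":0,"y":0,"z":-0.8,"ax":0,"ay":0,"az":0},{"hand":1,"x":0,"y":1,"z":-1.0,"ax":0,"ay":0,"az":0},{"hand":1,"x":0,"y":2.6,"z":-1.0,"ax":0,"ay":0,"az":0},{"hand":1,"x":0,"y":4.2,"z":-1.0,"ax":0,"ay":0,"az":0},{"hand":1,"x":0,"y":5.4,"z":-1.0,"ax":0,"ay":0,"az":0},{"hand":1,"x":0,"y":5.44,"z":-0.8,"ax":0,"ay":0,"az":0},{"hand":1,"x":0,"y":5.44,"z":-0.4,"ax":0,"ay":0,"az":0},{"hand":1,"x":0,"y":5.44,"z":-0.25,"ax":0,"ay":0,"az":0},{"hand":1,"x":0,"y":5.44,"z":-0.25,"ax":0,"ay":0,"az":0},{"hand":1,"x":0,"y":5.44,"z":-0.25,"ax":0,"ay":0,"az":0}]' | grep -E 'tcp|force: \['
python3 st.py
python3 -m pendant '[{"hand":1,"x":0,"y":0,"z":0.08,"ax":0,"ay":0,"az":0},{"hand":1,"x":0,"y":0,"z":0.08,"ax":0,"ay":0,"az":0}]' | grep -E 'tcp|force: \['
python3 -m pendant '[{"hand":1,"x":0,"y":0,"z":0.04,"ax":0,"ay":0,"az":0},{"hand":1,"x":0,"y":0,"z":0.04,"ax":0,"ay":0,"az":0}]' | grep -E 'tcp|force: \['
```

```text
tcp_pos: [0.5983, 0.0554, 0.082]
force: [-0.6, 0.1, -0.7]
t 9.03 box [0.0922 0.0674] z 0.082 F [-0.6   0.13 -0.71] M [-0.02  0.03 -0.02] toolx in box deg 179.87 z [-0.002 -0.    -1.   ]
tcp_pos: [0.5989, 0.0557, 0.0809]
force: [-0.7, 1.3, -0.0]
tcp_pos: [0.5988, 0.0563, 0.08]
force: [-0.5, 0.6, -0.6]
```

```bash
python3 -m pendant '[{"hand":1,"x":0,"y":0,"z":0.04,"ax":0,"ay":0,"az":0},{"hand":1,"x":0,"y":0,"z":0.04,"ax":0,"ay":0,"az":0}]' | grep -E 'tcp|force: \['
python3 -m pendant '[{"hand":1,"x":0,"y":0,"z":0.04,"ax":0,"ay":0,"az":0},{"hand":1,"x":0,"y":0,"z":0.04,"ax":0,"ay":0,"az":0}]' | grep -E 'tcp|force: \['
python3 -m pendant '[{"hand":1,"x":0,"y":0,"z":0.04,"ax":0,"ay":0,"az":0},{"hand":1,"x":0,"y":0,"z":0.04,"ax":0,"ay":0,"az":0}]' | grep -E 'tcp|force: \['
```

```text
tcp_pos: [0.5986, 0.0566, 0.0789]
force: [-0.3, -0.4, 0.6]
tcp_pos: [0.5985, 0.0567, 0.0778]
force: [0.2, -0.2, -0.7]
tcp_pos: [0.5985, 0.0567, 0.0768]
force: [0.1, 0.0, -0.3]
```

```bash
python3 -m pendant '[{"hand":1,"x":0,"y":0,"z":0.04,"ax":0,"ay":0,"az":0},{"hand":1,"x":0,"y":0,"z":0.04,"ax":0,"ay":0,"az":0}]' | grep -E 'tcp|force: \['
python3 -m pendant '[{"hand":1,"x":0,"y":0,"z":0.04,"ax":0,"ay":0,"az":0},{"hand":1,"x":0,"y":0,"z":0.04,"ax":0,"ay":0,"az":0}]' | grep -E 'tcp|force: \['
```

```text
tcp_pos: [0.5985, 0.0567, 0.0758]
force: [0.8, 0.5, 0.3]
tcp_pos: [0.5985, 0.0566, 0.0748]
force: [-1.0, 0.7, 0.7]
```

```bash
python3 -m pendant '[{"hand":1,"x":0,"y":0,"z":0.04,"ax":0,"ay":0,"az":0},{"hand":1,"x":0,"y":0,"z":0.04,"ax":0,"ay":0,"az":0}]' | grep -E 'tcp|force: \['
```

```text
tcp_pos: [0.5988, 0.0567, 0.074]
force: [0.2, 0.8, 0.6]
```

```bash
python3 -m pendant '[{"hand":1,"x":0,"y":0,"z":0.04,"ax":0,"ay":0,"az":0},{"hand":1,"x":0,"y":0,"z":0.04,"ax":0,"ay":0,"az":0}]' | grep -E 'tcp|force: \['
python3 -m pendant '[{"hand":1,"x":0,"y":0,"z":0.04,"ax":0,"ay":0,"az":0},{"hand":1,"x":0,"y":0,"z":0.04,"ax":0,"ay":0,"az":0}]' | grep -E 'tcp|force: \['; python3 st.py
```

```text
tcp_pos: [0.5989, 0.0567, 0.0731]
force: [0.3, 0.2, 1.2]
tcp_pos: [0.599, 0.0567, 0.0722]
force: [0.7, 0.1, 2.1]
t 10.7 box [0.0933 0.0685] z 0.0722 F [0.68 0.07 2.12] M [ 0.1  -0.3  -0.03] toolx in box deg 179.96 z [ 0.001  0.    -1.   ]
```

Cap 3 gives a plateau of about 1–2 N over some 3 mm, so it is the one that rocks. I lift off, move to its middle and press.

```bash
python3 -m pendant '[{"hand":1,"x":0,"y":0,"z":-0.6,"ax":0,"ay":0,"az":0},{"hand":1,"x":0,"y":0,"z":-0.6,"ax":0,"ay":0,"az":0},{"hand":1,"x":1,"y":0,"z":-0.6,"ax":0,"ay":0,"az":0},{"hand":1,"x":1,"y":0,"z":-0.6,"ax":0,"ay":0,"az":0},{"hand":1,"x":1,"y":0,"z":-0.3,"ax":0,"ay":0,"az":0},{"hand":1,"x":1,"y":0,"z":-0.2,"ax":0,"ay":0,"az":0},{"hand":1,"x":1,"y":0,"z":-0.2,"ax":0,"ay":0,"az":0}]' | grep -E 'tcp|force: \['; python3 st.py
python3 -m pendant '[{"hand":1,"x":0,"y":0,"z":0.08,"ax":0,"ay":0,"az":0},{"hand":1,"x":0,"y":0,"z":0.08,"ax":0,"ay":0,"az":0}]' | grep -E 'tcp|force: \['
python3 -m pendant '[{"hand":1,"x":0,"y":0,"z":0.08,"ax":0,"ay":0,"az":0},{"hand":1,"x":0,"y":0,"z":0.08,"ax":0,"ay":0,"az":0}]' | grep -E 'tcp|force: \['
```

```text
tcp_pos: [0.5742, 0.0504, 0.0758]
force: [0.1, -0.1, -0.4]
t 11.28 box [0.0677 0.0687] z 0.0758 F [ 0.06 -0.08 -0.41] M [-0.03 -0.04 -0.04] toolx in box deg 179.96 z [-0.001  0.    -1.   ]
tcp_pos: [0.5749, 0.0504, 0.075]
force: [-0.1, -0.1, 0.4]
tcp_pos: [0.5751, 0.0504, 0.0738]
force: [-1.7, -0.5, 5.0]
```

```bash
python3 -m pendant '[{"hand":1,"x":0,"y":0,"z":0.08,"ax":0,"ay":0,"az":0},{"hand":1,"x":0,"y":0,"z":0.08,"ax":0,"ay":0,"az":0}]' | grep -E 'tcp|force: \['
python3 -m pendant '[{"hand":1,"x":0,"y":0,"z":0.08,"ax":0,"ay":0,"az":0},{"hand":1,"x":0,"y":0,"z":0.08,"ax":0,"ay":0,"az":0}]' | grep -E 'tcp|force: \['
python3 -m pendant '[{"hand":1,"x":0,"y":0,"z":0.04,"ax":0,"ay":0,"az":0},{"hand":1,"x":0,"y":0,"z":0.04,"ax":0,"ay":0,"az":0}]' | grep -E 'tcp|force: \['; python3 st.py
```

```text
tcp_pos: [0.5749, 0.0503, 0.0721]
force: [-3.9, 0.6, 8.5]
tcp_pos: [0.5746, 0.0503, 0.0701]
force: [-7.4, -0.1, 10.5]
tcp_pos: [0.5747, 0.0503, 0.0699]
force: [-9.7, -0.7, 16.8]
t 12.12 box [0.0681 0.0684] z 0.0699 F [-9.67 -0.72 16.8 ] M [-0.17  1.63  0.03] toolx in box deg 179.97 z [ 0. -0. -1.]
```

```bash
python3 -m pendant '[{"hand":1,"x":0,"y":0,"z":0.06,"ax":0,"ay":0,"az":0},{"hand":1,"x":0,"y":0,"z":0.06,"ax":0,"ay":0,"az":0}]' | grep -E 'tcp|force: \['
python3 -m pendant '[{"hand":1,"x":0,"y":0,"z":0.04,"ax":0,"ay":0,"az":0},{"hand":1,"x":0,"y":0,"z":0.04,"ax":0,"ay":0,"az":0}]' | grep -E 'tcp|force: \['; python3 st.py
```

```text
tcp_pos: [0.5747, 0.0503, 0.0696]
force: [-15.8, -1.5, 26.5]
tcp_pos: [0.5748, 0.0503, 0.0695]
force: [-19.4, -1.0, 34.2]
t 12.45 box [0.0682 0.0684] z 0.0695 F [-19.43  -1.04  34.15] M [-0.21  3.44  0.02] toolx in box deg 179.98 z [ 0. -0. -1.]
```

It hit a hard stop at 34 N. I lift off and move past +x to look.

```bash
python3 -m pendant '[{"hand":1,"x":0,"y":0,"z":-0.2,"ax":0,"ay":0,"az":0},{"hand":1,"x":0,"y":0,"z":-1,"ax":0,"ay":0,"az":0},{"hand":1,"x":0,"y":0,"z":-2.4,"ax":0,"ay":0,"az":0},{"hand":1,"x":-1,"y":0,"z":-3,"ax":0,"ay":0,"az":0},{"hand":1,"x":-2.4,"y":0,"z":-3,"ax":0,"ay":0,"az":0},{"hand":1,"x":-2.4,"y":0,"z":-3,"ax":0,"ay":0,"az":0},{"hand":1,"x":-2.4,"y":0,"z":-3,"ax":0,"ay":0,"az":0},{"hand":1,"x":-2.4,"y":0,"z":-3,"ax":0,"ay":0,"az":0}]' | grep -E 'tcp|force: \['; python3 st.py; python3 -c "
from h import *
cv2.imwrite('pics/w3.png',robot.capture('wrist')[:,:,::-1])"
```

```text
tcp_pos: [0.632, 0.0654, 0.1395]
force: [-0.5, 0.4, 0.4]
t 13.12 box [0.1274 0.0686] z 0.1395 F [-0.47  0.38  0.39] M [-0.02 -0.01 -0.03] toolx in box deg 179.97 z [-0.002 -0.    -1.   ]
```

View pics/w3.png

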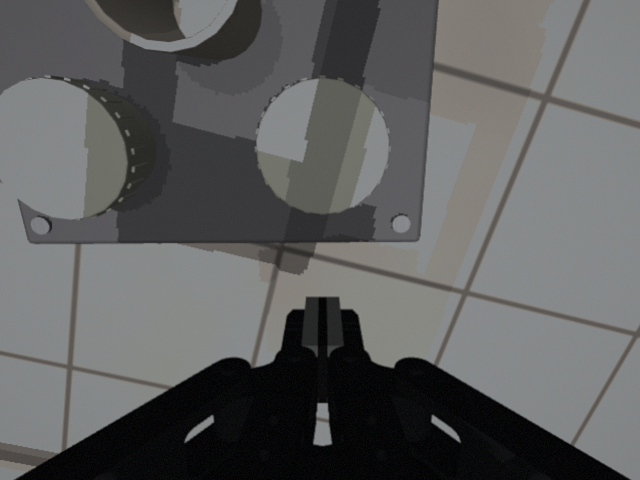

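Cap 3's top at (322,145) shows a full circle with no side visible, and the cup and cap 4 are untouched. To check that it is level I compare its outline, cast onto its plane, with cap 4's, using more oblique wrist views and the scene camera.

```bash
python3 -m pendant '[{"hand":1,"x":-1.5,"y":-1.4,"z":0,"ax":0,"ay":0,"az":0},{"hand":1,"x":-2.2,"y":-2.7,"z":0,"ax":0,"ay":0,"az":0},{"hand":1,"x":-2.2,"y":-2.7,"z":0,"ax":0,"ay":0,"az":0},{"hand":1,"x":-2.2,"y":-2.7,"z":0,"ax":0,"ay":2.5,"az":0},{"hand":1,"x":-2.2,"y":-2.7,"z":0,"ax":0,"ay":2.5,"az":0},{"hand":1,"x":-2.2,"y":-2.7,"z":0,"ax":0,"ay":2.5,"az":0},{"hand":1,"x":-2.2,"y":-2.7,"z":0,"ax":0,"ay":2.5,"az":0},{"hand":1,"x":-2.2,"y":-2.7,"z":0,"ax":0,"ay":2.5,"az":0}]' | grep -E 'tcp|force: \['; python3 st.py; python3 -c "
from h import *
import pickle
c=robot.calibration('wrist'); pickle.dump(c,open('c4.pkl','wb'));print(np.round(c['eye'],3),np.round(np.array(c['orientation'])[:,2],3))
a=robot.capture('wrist')[:,:,::-1]; cv2.imwrite('pics/w4.png',a)
b=robot.capture('scene')[:,:,::-1]; cv2.imwrite('pics/s4.png',b)
b=cv2.resize(b[215:300,250:390],None,fx=4,fy=4,interpolation=2)
o=np.zeros((480+110,640,3),np.uint8); o=np.vstack([cv2.resize(a,(400,300)),np.pad(b[:290,60:460],((0,0),(0,0),(0,0)))]); cv2.imwrite('pics/v4.png',o)"
```

```text
tcp_pos: [0.7025, 0.0139, 0.1398]
force: [0.5, 0.2, 0.1]
t 13.83 box [0.1827 0.0009] z 0.1398 F [0.47 0.22 0.05] M [ 0.03 -0.16 -0.04] toolx in box deg 179.97 z [-0.25  -0.065 -0.966]
[0.662 0.004 0.299] [ 0.057  0.015 -0.998]
```

View pics/v4.png

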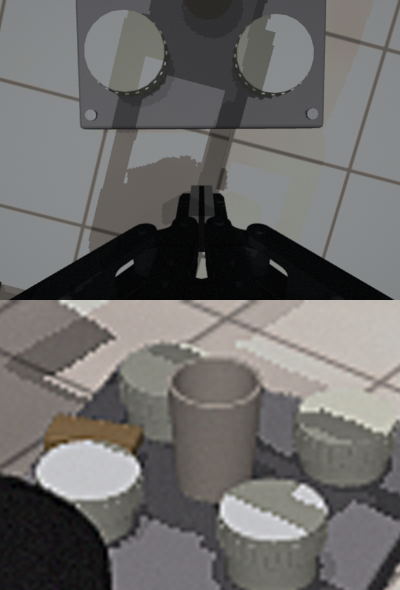

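The wrist view has caps 4 and 3 looking alike, and the scene view shows the arm's shadow lying across cap 3. The press carried some sideways force, so I press the middle once more, cancelling that force, so the flat fingertips leave it level.

```bash
python3 -m pendant '[{"hand":1,"x":0,"y":0,"z":0,"ax":0,"ay":-1.2,"az":0},{"hand":1,"x":0,"y":0,"z":0,"ax":0,"ay":-2.5,"az":0},{"hand":1,"x":0,"y":0,"z":0,"ax":0,"ay":-2.5,"az":0},{"hand":1,"x":0,"y":0,"z":0,"ax":0,"ay":-2.5,"az":0}]' | grep -E 'tcp|force: \['
python3 -m pendant '[{"hand":1,"x":0.5,"y":1.4,"z":0,"ax":0,"ay":0,"az":0},{"hand":1,"x":1.5,"y":2.7,"z":0,"ax":0,"ay":0,"az":0},{"hand":1,"x":3,"y":2.7,"z":0,"ax":0,"ay":0,"az":0},{"hand":1,"x":4.6,"y":2.7,"z":0,"ax":0,"ay":0,"az":0},{"hand":1,"x":4.6,"y":2.7,"z":1,"ax":0,"ay":0,"az":0},{"hand":1,"x":4.6,"y":2.7,"z":2,"ax":0,"ay":0,"az":0},{"hand":1,"x":4.6,"y":2.7,"z":2.4,"ax":0,"ay":0,"az":0},{"hand":1,"x":4.6,"y":2.7,"z":2.4,"ax":0,"ay":0,"az":0},{"hand":1,"x":4.6,"y":2.7,"z":2.4,"ax":0,"ay":0,"az":0}]' | grep -E 'tcp|force: \['; python3 st.py
```

```text
tcp_pos: [0.6997, 0.0133, 0.1415]
force: [-0.6, 0.0, -0.3]
tcp_pos: [0.5752, 0.0503, 0.0817]
force: [-0.0, -0.0, 0.1]
t 15.02 box [0.0687 0.0683] z 0.0817 F [-0.01 -0.02  0.15] M [-0.02 -0.    0.02] toolx in box deg 179.96 z [ 0.001 -0.    -1.   ]
```

```bash
python3 -m pendant '[{"hand":1,"x":0,"y":0,"z":0.3,"ax":0,"ay":0,"az":0},{"hand":1,"x":0,"y":0,"z":0.3,"ax":0,"ay":0,"az":0},{"hand":1,"x":0,"y":0,"z":0.3,"ax":0,"ay":0,"az":0}]' | grep -E 'tcp|force: \['
python3 -m pendant '[{"hand":1,"x":0,"y":0,"z":0.08,"ax":0,"ay":0,"az":0},{"hand":1,"x":0,"y":0,"z":0.08,"ax":0,"ay":0,"az":0}]' | grep -E 'tcp|force: \['
python3 -m pendant '[{"hand":1,"x":0,"y":0,"z":0.04,"ax":0,"ay":0,"az":0},{"hand":1,"x":0,"y":0,"z":0.04,"ax":0,"ay":0,"az":0}]' | grep -E 'tcp|force: \['
python3 -m pendant '[{"hand":1,"x":0,"y":0,"z":0.04,"ax":0,"ay":0,"az":0},{"hand":1,"x":0,"y":0,"z":0.04,"ax":0,"ay":0,"az":0}]' | grep -E 'tcp|force: \['
python3 st.py
```

```text
tcp_pos: [0.575, 0.0504, 0.0734]
force: [-0.4, -0.2, 0.6]
tcp_pos: [0.5746, 0.0503, 0.071]
force: [0.6, 0.1, 0.4]
tcp_pos: [0.5746, 0.0503, 0.0701]
force: [-0.9, -0.1, -0.7]
tcp_pos: [0.5746, 0.0503, 0.0699]
force: [-2.4, 1.1, 6.9]
t 15.77 box [0.0681 0.0685] z 0.0699 F [-2.35  1.08  6.92] M [-0.07  0.49  0.02] toolx in box deg 179.97 z [ 0. -0. -1.]
```

```bash
python3 -m pendant '[{"hand":1,"x":0.04,"y":0,"z":0.04,"ax":0,"ay":0,"az":0},{"hand":1,"x":0.04,"y":0,"z":0.04,"ax":0,"ay":0,"az":0}]' | grep -E 'tcp|force: \['
python3 -m pendant '[{"hand":1,"x":0.04,"y":0,"z":0.04,"ax":0,"ay":0,"az":0},{"hand":1,"x":0.04,"y":0,"z":0.04,"ax":0,"ay":0,"az":0}]' | grep -E 'tcp|force: \['
python3 st.py
```

```text
tcp_pos: [0.5746, 0.0503, 0.0699]
force: [-2.6, 1.7, 9.5]
tcp_pos: [0.5746, 0.0503, 0.0698]
force: [-1.5, 2.4, 13.1]
t 16.1 box [0.0681 0.0684] z 0.0698 F [-1.46  2.42 13.08] M [ 0.35  0.22 -0.02] toolx in box deg 179.97 z [ 0.005  0.001 -1.   ]
```

The fingertips first met the cap at exactly the home height (70 mm), so it is home and level, and the sideways force is now small. I lift off, move away, and take a last look.

```bash
python3 -m pendant '[{"hand":1,"x":0,"y":0,"z":-0.15,"ax":0,"ay":0,"az":0},{"hand":1,"x":0,"y":0,"z":-1,"ax":0,"ay":0,"az":0},{"hand":1,"x":0,"y":0,"z":-2.5,"ax":0,"ay":0,"az":0},{"hand":1,"x":0,"y":0,"z":-4,"ax":0,"ay":0,"az":0},{"hand":1,"x":0,"y":0,"z":-5.5,"ax":0,"ay":0,"az":0},{"hand":1,"x":1,"y":1,"z":-6,"ax":0,"ay":0,"az":0},{"hand":1,"x":2,"y":2,"z":-6,"ax":0,"ay":0,"az":0},{"hand":1,"x":3,"y":3,"z":-6,"ax":0,"ay":0,"az":0},{"hand":1,"x":4,"y":4,"z":-6,"ax":0,"ay":0,"az":0},{"hand":1,"x":5,"y":5,"z":-6,"ax":0,"ay":0,"az":0}]' | grep -E 'tcp|force: \['
python3 -m pendant '[{"hand":1,"x":1,"y":1,"z":0,"ax":0,"ay":0,"az":0},{"hand":1,"x":2,"y":2.5,"z":0,"ax":0,"ay":0,"az":0},{"hand":1,"x":3,"y":4,"z":0,"ax":0,"ay":0,"az":0},{"hand":1,"x":3,"y":5.5,"z":0,"ax":0,"ay":0,"az":0},{"hand":1,"x":3,"y":7,"z":0,"ax":0,"ay":0,"az":0},{"hand":1,"x":3,"y":8,"z":0,"ax":0,"ay":0,"az":0},{"hand":1,"x":3,"y":8,"z":0,"ax":0,"ay":0,"az":0},{"hand":1,"x":3,"y":8,"z":0,"ax":0,"ay":0,"az":0}]' | grep -E 'tcp|force: \['
python3 -c "
from h import *
s=robot.capture('scene')[:,:,::-1]; t=robot.capture('top')[:,:,::-1]
f=lambda i:cv2.resize(i,None,fx=4,fy=4,interpolation=2)
a=f(np.ascontiguousarray(s[220:290,270:370])); b=f(np.ascontiguousarray(cv2.imread('pics/scene0.png')[220:290,270:370]))
d=np.hstack([a,b]); t0=cv2.imread('pics/top0.png')
e=np.hstack([cv2.resize(t[100:320,80:560],(400,183)),cv2.resize(t0[100:320,80:560],(400,183))]); cv2.imwrite('pics/f.png',np.vstack([d,e]))"
```

```text
tcp_pos: [0.4185, 0.1398, 0.2169]
force: [-0.4, 0.3, 0.4]
tcp_pos: [0.2963, 0.3148, 0.2168]
force: [0.6, -1.0, 0.1]
```

View pics/f.png

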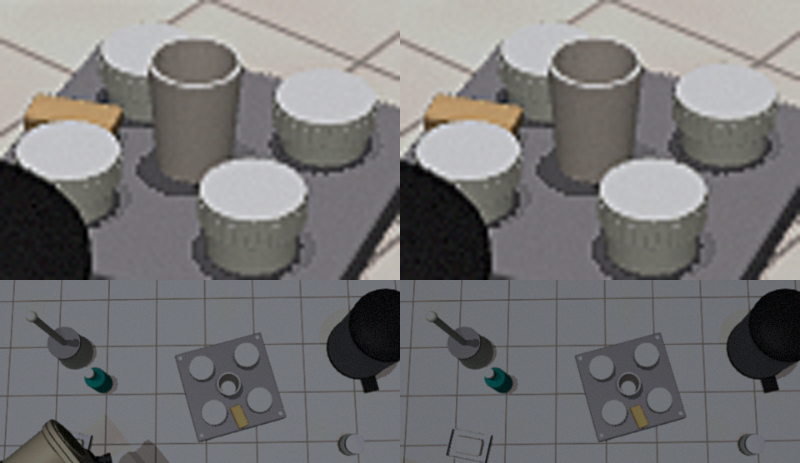

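Compared with the first pictures, cap 3 at the upper right has moved down about 4 mm and its outline looks level. The cup, the brush and everything else in view stand where they were; the arm hides the soap dish. Handing in.

```bash
python3 -c "
from rig import robot
print(robot.hand_in())"
```

```text
the job is handed in; nothing more can be done
None
```

The loose cap was the one at the box's +x, +y corner (place_3): I pressed it home and it looks level, the three sound caps got only light presses (under about 9 N), nothing else I could see had moved (the arm hid the soap dish in the last picture), and the job is handed in.

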